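# Lay the power supply down on the tipping stand

## Robot

A 6-joint arm with a two-finger parallel gripper is mounted at the origin on the work surface; the furniture and walls round the work are solid. World frame = base frame: x ahead of the robot, y to its left, z up, the work surface at z = 0. Lengths are in mm, angles in rad, forces in N, time in s.
With the tool pointing down it reaches from about 275 to 825 mm from the base axis. Payload 4.9 kg.
Tool frame: the origin (TCP) lies at the very end of the fingers, on their centre line; the grasp point (between the pads) lies 19 mm behind it; z points along the fingers, y is the line along which they close (so a half turn about z gives the same grasp; the last joint's range is limited). The gripper opens to 85 mm and grips with 20 to 120 N. Pads are 22 mm wide; open, the fingers measure 114 mm over their backs; the gripper's body (76 mm by 85 mm) begins 54 mm behind the grasp point. The pads swing forward as they close: fully open they stand 13 mm farther back than shut.
Start: joints at [-1.437, 0.326, -0.193, 1.052, 0, 1.437], TCP at [145.547, -530.41, 195.881] pointing down, gripper open.
Joint ranges: [-2.65, 2.65], [-0.97, 1.79], [-1.3, 1.35], [-1.93, 2.1], [-1.47, 1.37], [-3.14, 3.14]. Speed limits (rad/s): [2.57, 2.57, 3.14, 3.14, 3.14, 3.14].

## Interface

Orientations are given as [roll, pitch, yaw] about the fixed x, y, z axes, in that order (R = Rz(yaw) Ry(pitch) Rx(roll)).
In Python, from bench import bot, solve_ik, imaging gives the robot as it stands. Calls block until the motion is done:
- bot.move_ptp(position, orientation): joint-space move of the TCP to a pose.
- bot.movel(position, rot=None, max_speed=150, threshold=None): straight line of the TCP; rot=None keeps the orientation; max_speed is the mean speed in mm/s. With threshold (N) it stops when the force on the tool has changed by that much, and returns True; else False.
- bot.move_j(angles): joint-space move.
- bot.grip(opening, effort=None): opening from 0.0 (shut) to 1.0 (fully open); effort is the grip in N (None keeps the last); returns when the fingers have stopped.
- bot.dwell(seconds).
- solve_ik(position, orientation): joint angles nearest the present ones, or None.
- bot.get_state(): the state.
- imaging.capture(name): name is "scene" or "top" or "wrist"; returns the picture (420x560x3 uint8, blue, green, red); there is no depth.
- imaging.camera_model(name): a dict with "K" (3x3 intrinsics, pixels), "position" and "rotation" of the camera in the world. Camera axes: x right, y up, looking along -z (the intrinsics and any distortion apply to the point x, -y, -z); pixel columns grow to the right and rows downward; lengths in mm; the calibration is good to about 2 mm. A picture is of the moment at which its call begins: read the wrist's pose just before it. camera_model takes no time and is no camera call; for the wrist camera it gives the pose at the moment of the call.
A pose or a line that the arm cannot do raises bot.IKError and nothing moves.
- bot.sign_off(): hands the job in; it is judged then, once.
The state is a dict: "t": time; "qpos": joint angles; "joint_velocities": joint speeds; "effort": joint torques, N m; "tcp_pos": TCP position; "orientation": TCP orientation; "contact_force": force on the tool from outside, world axes, zero at the start; "wrist_torque": the same for the moment, N m; "opening": opening from 0.0 (shut) to 1.0 (fully open); "gripper_force": force on a finger pad.
Only numpy, scipy, OpenCV 4.12 (cv2) and the standard library are available. Lean on these libraries where they do the work, as an engineer would, in place of code of your own. Each camera call takes 0.05 s, during which the arm holds its last target. There are 200 camera calls.

## Task

Push the upright power supply module over against the hinged yellow rest plate of the tipping stand and go on pushing it down, slowly and gently, until the module lies flat on its front with the plate fully down on its stop, ready for wiring. Push it only with the fingertips or the outside of the fingers, without lifting, carrying or dropping it, and leave the tools and the glue bottle on the bench where they are. Take the hand away when it lies flat.

Things in the scene. Friction and masses are not known exactly. Their poses are not given: they have to be found in the camera images.
- stand: grey tipping stand fixed to the bench, 96 mm wide (x), y from -195 to +70 mm. Origin on the bench below the hinge line of the rest plate, which runs along x 30 mm above the bench. The foot shelf (black rubber top, 30 mm high) reaches from y = +4 to +70 mm; the module is tipped over towards -y. Steel hinge ears at x = -42 and +42 mm, up to 39 mm high
- rest (a joint): stiff friction hinge of the yellow rest plate (64 mm wide, 138 mm long from the hinge, black rubber face in the plane of the hinge line, towards the module). 0 = upright, 1.571 = flat on its stop towards the stand's -y, face 30 mm above the bench. Starts at 0.2 to 0.4; stays where it is put, even under the module's weight; needs about 0.75 N m to move (6 N at 130 mm, less when loaded)
- module: loose aluminium power supply box, 56 mm wide (x), 44 thick (y), 160 tall (z), 0.45 kg; origin at the centre of its underside. Starts upright on the foot shelf, front (-y) face 2 to 10 mm short of the hinge line, facing the plate; back (+y) face has dark slots and a white label. Overbalances at 15 degrees. Lying flat, its y axis points up, back face 74 mm above the bench
- module_foot (a point): middle of the module's lower front edge (local [0, -22, 0] mm), the edge about which it tips; it starts and should stay on the foot shelf near the hinge line, 30 mm above the bench
- brush: small black brush with yellow bristles lying along its y axis, 145 mm long, 25 mm high; a bystander
- screwdriver_red: red screwdriver lying along its y axis, 165 mm long, 21 mm high; a bystander
- glue_bottle: white glue bottle with red nozzle, 40 mm across, 128 mm tall, origin under its centre; a bystander
- cutters: orange-handled cutters lying flat along their y axis, 121 mm long, 10 mm high; a bystander
- marker_black: black marker lying along its y axis, 136 mm long, 14 mm high; a bystander
Not all that is in view belongs to the job. Leave any green or pink look-alike of the module alone.

How it is judged (in metres and radians):
On the way:
1. the module passes slowly through the slanting positions, leaning on the rest plate (angle between module's own z axis and vertical between 0.5 and 1.35 rad and contact force between module and stand above 0.3 N), for 0.3 s.
At the end, for the whole second after the job is handed in: module on its front, level within 4.5 degrees, on the rest plate, which is down on its stop (joint over 1.52); foot edge 24 to 36 mm high, within 20 mm of the stand's centre line, 30 mm before to 35 mm behind the hinge line, turned less than 10 degrees from the stand; at rest (angle between module's own y axis and vertical below 0.08 rad and value of joint rest above 1.52 rad and height (world z) of module_foot between 0.024 and 0.036 m and x of module_foot in the frame of stand between -0.02 and 0.02 m and y of module_foot in the frame of stand between -0.03 and 0.035 m and angle between the z axis of module and the y axis of stand, either way round below 0.175 rad and linear speed of module below 0.02 m/s); the robot touches nothing.
It fails at once if the module falls, slams or is thrown over (turns faster than 4 rad/s) (angular speed of module above 4 rad/s).
It fails at once if the module's foot edge is lifted more than 20 mm off the foot shelf (height (world z) of module_foot above 0.05 m).
It fails at once if the module's foot edge is shoved or carried more than 50 mm away (distance of module_foot from where it was at the start of the episode above 0.05 m).
It fails at once if a bystander is moved more than 30 mm (distance of any of brush, screwdriver_red, glue_bottle, cutters, marker_black from where it was at the start of the episode above 0.03 m).
It also fails if it takes over 42 s, if anything falls off the work surface, if the arm or the gripper's body presses on something with over 40 N, if the wrist force passes 120 N, or if a joint passes its speed limit or range.

## Working session

There is one attempt and no reset: what is moved stays moved. The work goes in short steps, each a Python script; the robot and the scene stay as the last script left them, time stands still between calls to the robot, and variables do not carry over. Pictures are saved under pics/ and viewed, at most 10 in all, crops included, and the job is handed in when it is done.

```bash
mkdir -p pics; ls; python3 - <<'E'
from bench import bot, imaging
import cv2
for n in ("scene","top"):
    cv2.imwrite(f"pics/{n}0.png",imaging.capture(n)); m=imaging.camera_model(n); print(n,m)
E
```

```text
pics
scene {'K': array([[390.29048272,   0.        , 282.6267698 ],
       [  0.        , 390.29048272, 212.81973754],
       [  0.        ,   0.        ,   1.        ]]), 'position': array([1087.11176585, -610.61103841,  431.58780742]), 'rotation': array([ 1.11628026, -0.00180481,  0.76925442])}
top {'K': array([[425.49196196,   0.        , 284.65813325],
       [  0.        , 425.49196196, 206.84877367],
       [  0.        ,   0.        ,   1.        ]]), 'position': array([ 329.66102418, -123.36545846,  948.2245776 ]), 'rotation': array([ 0.26256181,  0.00308883, -1.27517491])}
```

View pics/scene0.png

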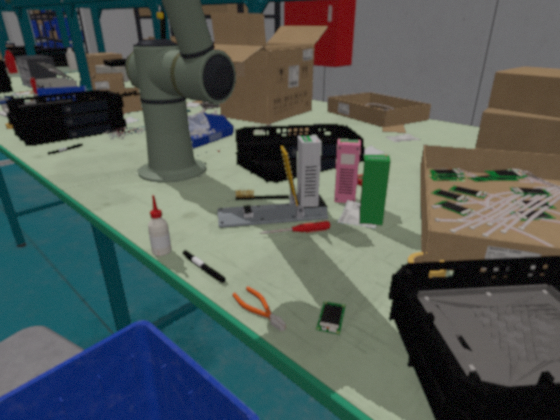

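View pics/top0.png

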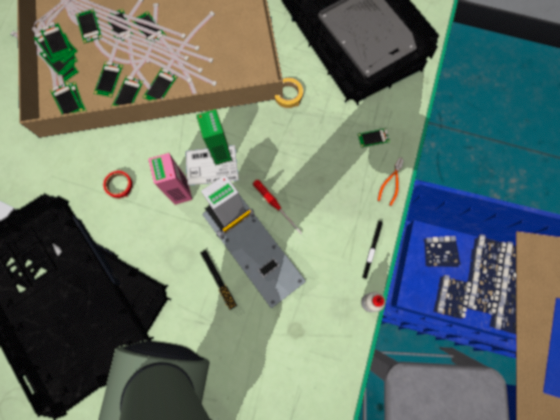

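The module is the light box at about (222,192) in the top view, on the grey stand running down to (288,295), with the yellow plate edge at (237,220). The pink and green look-alikes are close beside it, the brush is at (218,280) and the red screwdriver at (268,195). I'll enlarge both views.

```bash
cat > h.py <<'E'
import numpy as np, cv2
from scipy.spatial.transform import Rotation as R
from bench import bot, imaging, solve_ik
def ray(n,u,v):
    m=imaging.camera_model(n); d=np.linalg.inv(m['K'])@[u,v,1]; d=d*[1,-1,-1]
    return np.array(m['position']),R.from_euler('xyz',m['rotation']).as_matrix()@d
def atz(n,u,v,z):
    p,d=ray(n,u,v); return p+d*(z-p[2])/d[2]
def proj(n,P):
    m=imaging.camera_model(n); c=R.from_euler('xyz',m['rotation']).as_matrix().T@(np.array(P,float)-m['position'])
    q=m['K']@(c*[1,-1,-1]); return q[:2]/q[2]
E
python3 - <<'E'
import cv2
t=cv2.imread('pics/top0.png')[130:310,140:320]; s=cv2.imread('pics/scene0.png')[125:240,205:395]
cv2.imwrite('pics/tc.png',cv2.resize(t,(600,600),interpolation=cv2.INTER_CUBIC)) # x3.333
cv2.imwrite('pics/sc.png',cv2.resize(s,(760,460),interpolation=cv2.INTER_CUBIC)) # x4
E
```

```text
(no output)
```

View pics/tc.png

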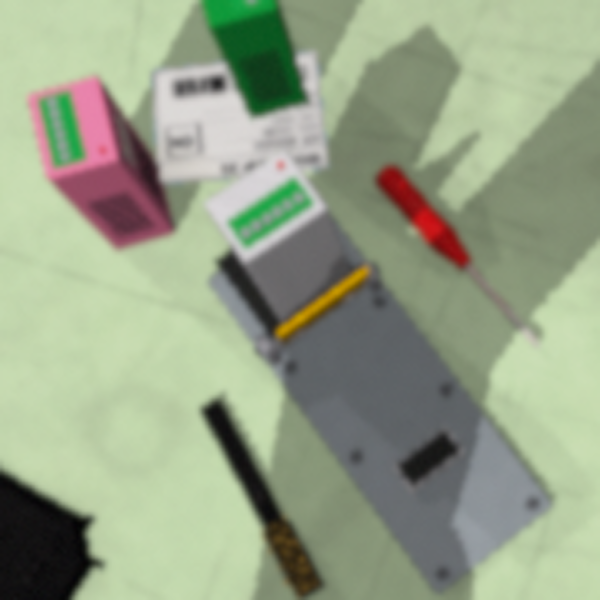

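View pics/sc.png

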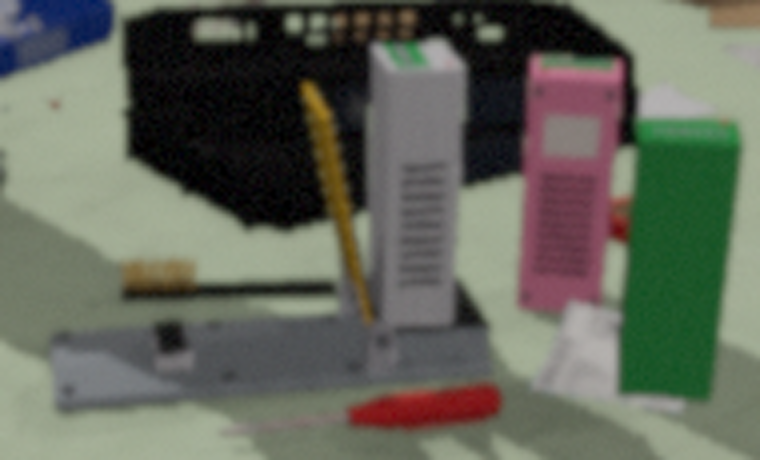

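```bash
python3 - <<'E'
from h import *
f=lambda u,v,z: atz('top',140+u*.3,130+v*.3,z)
P={k:f(*a) for k,a in dict(FL=(247,263,190),FR=(328,214,190),BL=(206,208,190),BR=(285,159,190),
 endL=(437,592,8),endR=(552,498,8),earL=(268,346,37),earR=(376,288,37),shL=(212,278,20),plL=(278,338,160),plR=(370,268,160),
 pinkFL=(50,178,160),pinkB=(118,248,0),grB=(253,115,0),grR=(305,100,0),sdA=(388,178,10),sdB=(535,338,5),brA=(212,405,10),brB=(310,590,10)).items()}
for k,v in P.items(): print(k,v.round(0))
ang=lambda a,b: np.degrees(np.arctan2(*(b-a)[[1,0]])).round(1)
print('mod front edge',ang(P['FL'],P['FR']),'back',ang(P['BL'],P['BR']),'side',ang(P['BL'],P['FL']),ang(P['BR'],P['FR']))
print('lens',np.linalg.norm(P['FL']-P['FR']),np.linalg.norm(P['BL']-P['FL']))
print('end',ang(P['endL'],P['endR']),np.linalg.norm(P['endL']-P['endR']),'ears',ang(P['earL'],P['earR']),np.linalg.norm(P['earL']-P['earR']))
em=(P['endL']+P['endR'])/2; hm=(P['earL']+P['earR'])/2; mm=(P['FL']+P['FR']+P['BL']+P['BR'])/4
print(em,hm,mm,'axis',ang(hm,em),np.linalg.norm((hm-em)[:2]))
E
```

```text
FL [482.  62. 190.]
FR [522.  28. 190.]
BL [506.  94. 190.]
BR [546.  61. 190.]
endL [347. -84.   8.]
endR [ 427. -139.    8.]
earL [464.  67.  37.]
earR [522.  12.  37.]
shL [500. 122.  20.]
plL [452.  37. 160.]
plR [506.   0. 160.]
pinkFL [503. 196. 160.]
pinkB [505. 197.   0.]
grB [625. 140.   0.]
grR [646. 108.   0.]
sdA [605.  32.  10.]
sdB [527. -98.   5.]
brA [419.  95.  10.]
brB [325.  -6.  10.]
mod front edge -40.4 back -39.3 side -125.7 -125.2
lens 52.30785259626484 40.03523351225514
end -34.4 96.06385147668172 ears -43.9 80.08552613576451
[ 387.00635342 -111.56365454    8.        ] [493.00711278  39.30482664  37.        ] [514.06247027  61.16179031 190.        ] axis -125.1 184.38400038438783
```

```bash
cat >> h.py <<'E'
H=np.array([497.,44,0]); yaw=np.radians(-35.1)
A=np.array([[np.cos(yaw),-np.sin(yaw),0],[np.sin(yaw),np.cos(yaw),0],[0,0,1]])
W=lambda x,y,z: H+A@[x,y,z]
E
python3 - <<'E'
from h import *
for n,s,o in (('scene',4,(205,125)),('top',1/.3,(140,130))):
    for p in [(32,4,190),(-24,4,190),(32,48,190),(-24,48,190),(32,4,30),(32,48,30),(42,0,39),(-42,0,39),(48,-195,8),(-48,-195,8)]:
        print(n,p,((proj(n,W(*p))-o)*s).round(0))
print(bot.get_state()['orientation'])
for y in (np.radians(54.9),np.radians(-125.1)):
    for q in [(4,75,300),(4,75,160),(4,-117,74)]: print(y.round(2),q,solve_ik(W(*q),[np.pi,0,y]))
E
```

```text
scene (32, 4, 190) [384.  71.]
scene (-24, 4, 190) [362.  45.]
scene (32, 48, 190) [460.  67.]
scene (-24, 48, 190) [434.  42.]
scene (32, 4, 30) [378. 331.]
scene (32, 48, 30) [449. 325.]
scene (42, 0, 39) [375. 325.]
scene (-42, 0, 39) [346. 270.]
scene (48, -195, 8) [ 48. 404.]
scene (-48, -195, 8) [ 42. 334.]
top (32, 4, 190) [328. 208.]
top (-24, 4, 190) [246. 268.]
top (32, 48, 190) [282. 149.]
top (-24, 48, 190) [201. 208.]
top (32, 4, 30) [354. 278.]
top (32, 48, 30) [315. 228.]
top (42, 0, 39) [368. 270.]
top (-42, 0, 39) [265. 347.]
top (48, -195, 8) [557. 504.]
top (-48, -195, 8) [441. 596.]
[-3.14007770e+00 -2.11993949e-04  2.67780358e-01]
0.96 (4, 75, 300) [0.0539667  0.28756115 0.01816575 1.30140093 0.         2.2373736 ]
0.96 (4, 75, 160) [ 0.0539667   0.35809616 -0.24184972  0.97085045  0.          2.2373736 ]
0.96 (4, -117, 74) [-0.29360565  0.25326257 -0.64974981  0.66778395  0.          1.88980124]
-2.18 (4, 75, 300) [ 0.0539667   0.28756115  0.01816575  1.30140093  0.         -0.90421906]
-2.18 (4, 75, 160) [ 0.0539667   0.35809616 -0.24184972  0.97085045  0.         -0.90421906]
-2.18 (4, -117, 74) [-0.29360565  0.25326257 -0.64974981  0.66778395  0.         -1.25179141]
```

```bash
python3 - <<'E'
from h import *
O=[np.pi,0,np.radians(54.9)]
bot.grip(0.0)
s=bot.get_state(); p=np.array(s['tcp_pos']); p[2]=300
bot.movel(p,max_speed=200); bot.move_ptp(W(3,80,300),O); bot.movel(W(3,80,160),max_speed=120)
s=bot.get_state(); print(s['t'],s['tcp_pos'],s['contact_force'],W(3,80,160))
a=imaging.capture('scene')[100:240,205:395]; b=imaging.capture('top')[130:270,140:320]
cv2.imwrite('pics/near.png',np.hstack([cv2.resize(a,(400,400)),cv2.resize(b,(400,400))]))
E
```

```text
5.5083 [546.07456184 107.75216009 160.7646447 ] [ 0.19800008 -0.82031522  0.65571885] [545.45486932 107.72696164 160.        ]
```

View pics/near.png

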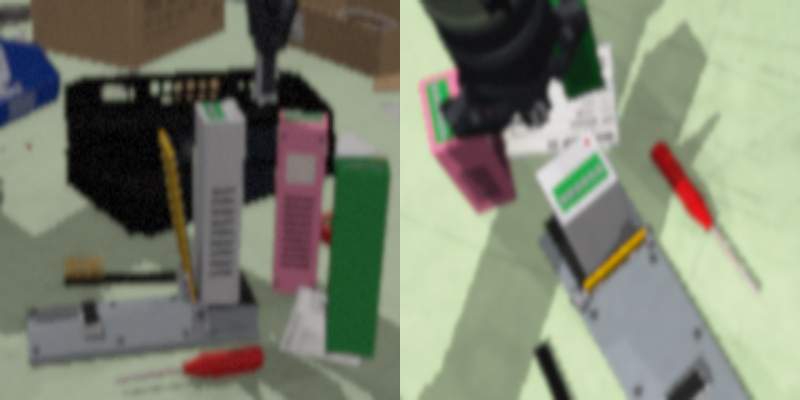

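Fingertips (265,100 in the left half) are behind the module's upper back face, clear of pink and green. I'll push it onto the plate first.

```bash
cat >> h.py <<'E'
def arc(th,h=130,d=5,x=3):
    return W(x, d-h*np.sin(th)+44*np.cos(th)+11, 30+h*np.cos(th)+44*np.sin(th))
def push(ths,v):
    for t in ths:
        bot.movel(arc(t),max_speed=v); s=bot.get_state()
        print(round(s['t'],1),round(t,2),(A.T@s['contact_force']).round(1),(A.T@(np.array(s['tcp_pos'])-arc(t))).round(1))
def pic(n):
    a=imaging.capture('scene')[100:240,205:395]; b=imaging.capture('top')[130:310,140:320]
    cv2.imwrite(n,np.hstack([cv2.resize(a,(400,400)),cv2.resize(b,(400,400))]))
E
python3 - <<'E'
from h import *
push([0,.1],40); push([.2,.28,.36,.44],25); pic('pics/lean.png')
E
```

```text
6.3 0 [0.4 0.2 1. ] [ 0.1 -0.1  0.1]
6.8 0.1 [-0.1  0.3 -0.5] [ 0.1 -0.1  0.2]
7.5 0.2 [ 0.  -0.6 -0.5] [ 0.1 -0.   0.1]
8.0 0.28 [-0.  -0.  -0.5] [ 0.1 -0.   0.1]
8.6 0.36 [ 0.1 -0.4  0. ] [ 0.1 -0.1  0. ]
9.2 0.44 [ 0.2 -0.9  0.1] [ 0.1 -0.   0. ]
```

View pics/lean.png

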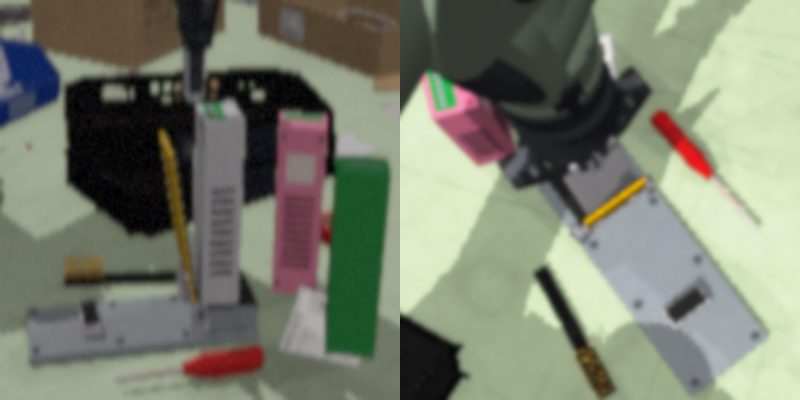

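The module has not moved, and the fingertip at (195,98) in the left half appears above or behind its top. I'll compare that with the projected TCP and the grip state.

```bash
python3 - <<'E'
from h import *
s=bot.get_state(); p=np.array(s['tcp_pos']); print(s['opening'],s['orientation'],p,A.T@(p-H))
print('tip px scene',proj('scene',p),'top',proj('top',p), 'W', proj('scene',W(3,80,160)))
m=imaging.camera_model('wrist'); print(m['position'],m['rotation'])
a=imaging.capture('scene')[60:220,240:400]; b=imaging.capture('wrist')
cv2.imwrite('pics/chk.png',np.hstack([cv2.resize(a,(400,400),interpolation=cv2.INTER_CUBIC),cv2.resize(b,(400,400))]))
E
```

```text
-0.00010320098134258346 [ 3.14152466e+00 -1.31538056e-04  9.58168826e-01] [499.80371198  42.65177553 166.38922466] [  3.06909231   0.50909964 166.38922466]
tip px scene [296.42056116 149.40453868] top [228.55080588 206.38835254] W [329.23294828 150.22541705]
[537.98750188  96.43603648 344.0420126 ] [-2.65347201e-01 -5.16103451e-04 -6.12674194e-01]
```

View pics/chk.png

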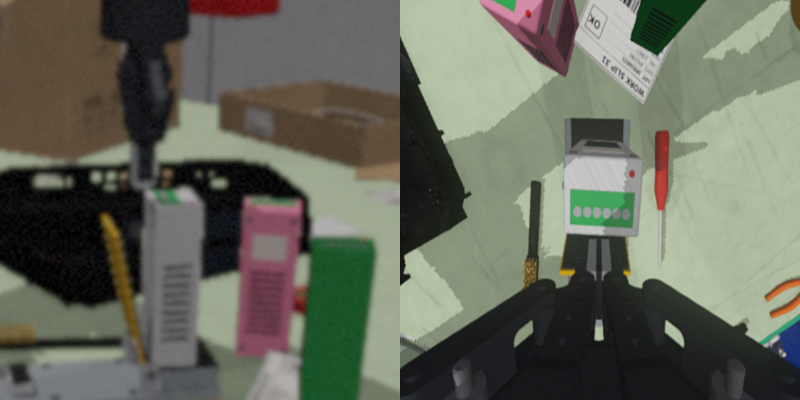

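```bash
python3 - <<'E'
from h import *
s=bot.get_state(); p=np.array(s['tcp_pos'])
print('tcp wrist px',proj('wrist',p),proj('wrist',p+[0,0,35]),proj('wrist',p+[0,0,70]))
for c in [(31,5,190),(-25,5,190),(31,49,190),(-25,49,190),(31,0,35),(48,70,30),(-48,70,30)]: print(c,proj('wrist',W(*c)).round(0))
b=imaging.capture('wrist'); cv2.imwrite('pics/w.png',b)
E
```

```text
tcp wrist px [277.47870398 242.99797886] [277.36577183 267.63494068] [277.18988636 306.00562489]
(31, 5, 190) [330. 251.]
(-25, 5, 190) [224. 251.]
(31, 49, 190) [334. 167.]
(-25, 49, 190) [220. 167.]
(31, 0, 35) [305. 198.]
(48, 70, 30) [324. 126.]
(-48, 70, 30) [225. 126.]
```

View pics/w.png

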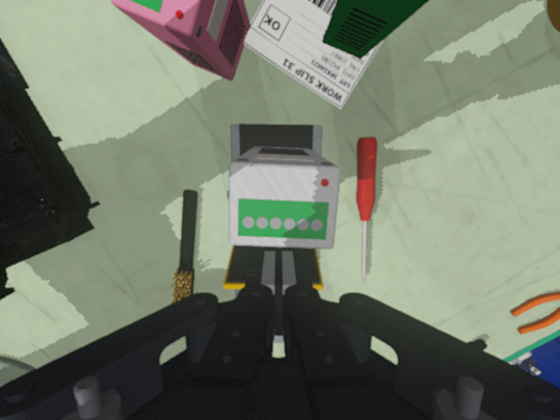

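```bash
python3 - <<'E'
from h import *
for t in (.3,.1,0): bot.movel(arc(t),max_speed=80)
bot.movel(W(3,80,160),max_speed=80); s=bot.get_state(); print(s['t'],s['tcp_pos'])
g=lambda c:cv2.resize(np.clip(c.astype(float)*1.8+30,0,255).astype('uint8'),(400,400),interpolation=cv2.INTER_CUBIC)
a=imaging.capture('scene')[110:190,290:370]; b=imaging.capture('wrist')[200:320,220:340]
print(proj('scene',s['tcp_pos']))
cv2.imwrite('pics/tip.png',np.hstack([g(a),g(b)]))
E
```

```text
11.0833 [545.69741965 108.15671868 159.93252088]
[329.42539376 150.235964  ]
```

View pics/tip.png

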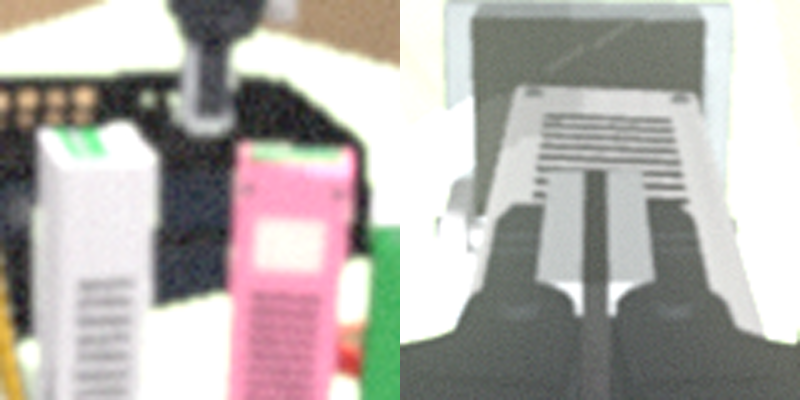

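The true tip shows at scene (331,136), where the reported TCP projects to row 150, so the shut fingers end about 30 mm above the reported TCP. They passed over the module. I'll calibrate with a gentle touch on its top, which is at 190 mm.

```bash
python3 - <<'E'
from h import *
p=np.array(bot.get_state()['tcp_pos'])
for dz in (0,15,25,35,45): print(dz,proj('scene',p+[0,0,dz]+A@[14,0,0]).round(0),proj('wrist',p+[0,0,dz]+A@[0,11,0]).round(0))
bot.movel(W(3,80,178),max_speed=100); bot.movel(W(3,27,178),max_speed=100)
r=bot.movel(W(3,27,145),max_speed=14,threshold=2.5)
s=bot.get_state(); print(r,s['t'],s['tcp_pos'],s['contact_force'])
bot.movel(W(3,27,s['tcp_pos'][2]+10),max_speed=60)
E
```

```text
0 [331. 152.] [277. 226.]
15 [331. 146.] [277. 234.]
25 [332. 142.] [277. 240.]
35 [332. 137.] [277. 247.]
45 [332. 133.] [277. 255.]
True 13.7417 [515.16504315  64.36020272 154.65016103] [ 0.64736492 -0.33003735  3.85718774]
```

The touch puts the shut fingertip 35 mm above the reported TCP. I'll correct for that and push at h = 140 mm.

```bash
cat >> h.py <<'E'
_a=arc
def arc(th,h=140,d=5,x=3): return _a(th,h,d,x)-[0,0,35]
E
python3 - <<'E'
from h import *
bot.movel(W(3,80,165),max_speed=120); q=arc(0)+A@[0,20,0]
bot.movel(q,max_speed=120); push([0],40); push([.1,.2,.3,.4,.5],32)
a=imaging.capture('scene'); cv2.imwrite('pics/l2s.png',a)
y=cv2.inRange(cv2.cvtColor(a[120:220,210:310],cv2.COLOR_BGR2HSV),(18,150,90),(32,255,255)); v,u=np.nonzero(y); print(u.min()+210,v.min()+120,u.max()+210,v.max()+120)
y=cv2.imread('pics/scene0.png'); y=cv2.inRange(cv2.cvtColor(y[120:220,210:310],cv2.COLOR_BGR2HSV),(18,150,90),(32,255,255)); v,u=np.nonzero(y); print(u.min()+210,v.min()+120)
E
```

```text
15.7 0 [ 0.1  0.3 -0.4] [0.1 0.1 0.2]
16.3 0.1 [ 0.1  0.2 -0.2] [ 0.  -0.1  0. ]
16.9 0.2 [ 0.5 -0.1  0.1] [ 0.1 -0.1  0.1]
17.5 0.3 [-2.1  4.1 -1. ] [-0.3  0.3 -0. ]
18.1 0.4 [-0.9  2.3 -0.4] [ 0.1 -0.1 -0. ]
18.8 0.5 [-0.2  2.  -0.1] [ 0.2 -0.4 -0. ]
266 153 290 194
281 146
```

The plate is moving with 2–4 N of push. I'll carry on to nearly flat.

```bash
python3 - <<'E'
from h import *
push(np.arange(.6,1.51,.1),27)
E
```

```text
19.5 0.6 [-0.6  1.7  0.8] [ 0.1 -0.5 -0.1]
20.2 0.7 [0.9 1.2 0.7] [-0.  -0.6 -0.2]
20.9 0.8 [-0.2  0.7  1.2] [-0.1 -0.5 -0.2]
21.6 0.9 [-0.4  0.3  1.4] [-0.  -0.2 -0.1]
22.3 1.0 [-0.  -0.5  1.1] [-0.1 -0.1 -0.2]
22.9 1.1 [-0.4  0.2  0.3] [-0.2 -0.1 -0.2]
23.6 1.2 [-0.2  0.3  0.1] [-0.1 -0.1 -0.3]
24.3 1.3 [-0.   0.1 -0.1] [-0.1 -0.1 -0.2]
25.0 1.4 [0.7 1.1 0.6] [-0.1  0.  -0.2]
25.7 1.5 [-0.7 -0.1 -0.8] [-0.1  0.  -0.2]
```

```bash
python3 - <<'E'
from h import *
p=arc(1.5); p[2]=30
r=bot.movel(p,max_speed=10,threshold=15)
s=bot.get_state(); print(r,s['t'],s['tcp_pos'][2],s['contact_force'])
a=imaging.capture('scene')[100:240,205:395]; b=imaging.capture('wrist'); 
cv2.imwrite('pics/end.png',np.hstack([cv2.resize(a,(400,400),interpolation=cv2.INTER_CUBIC),cv2.resize(b,(400,400))]))
E
```

```text
True 26.825 38.5912316204413 [-1.31389244 -0.63626696  6.80428647]
```

Contact came with the tip at 73.6 mm, which matches a flat module (74 mm). I'll retreat straight up and check.

```bash
python3 - <<'E'
from h import *
p=np.array(bot.get_state()['tcp_pos']); bot.movel(p-[0,0,1.5],max_speed=6,threshold=20); s=bot.get_state(); print(s['tcp_pos'][2],s['contact_force'])
bot.movel(p+[0,0,40],max_speed=60); bot.movel(p+[0,0,190],max_speed=150)
print(bot.get_state()['t'])
a=imaging.capture('scene')[100:240,205:395]; b=imaging.capture('wrist')
cv2.imwrite('pics/end.png',np.hstack([cv2.resize(a,(400,400),interpolation=cv2.INTER_CUBIC),cv2.resize(b,(400,400))]))
for n in [(28,0,30),(28,0,74),(28,-155,30),(28,-155,74)]: print((proj('scene',W(*n))-(205,100))*[400/190,400/140])
E
```

```text
38.362452953530585 [-6.17311357 -1.66566385 20.69876411]
29.3083
[194.73010719 306.09992939]
[195.4554595  258.03323712]
[ 59.16945989 320.88054391]
[ 56.99796523 271.72462001]
```

View pics/end.png

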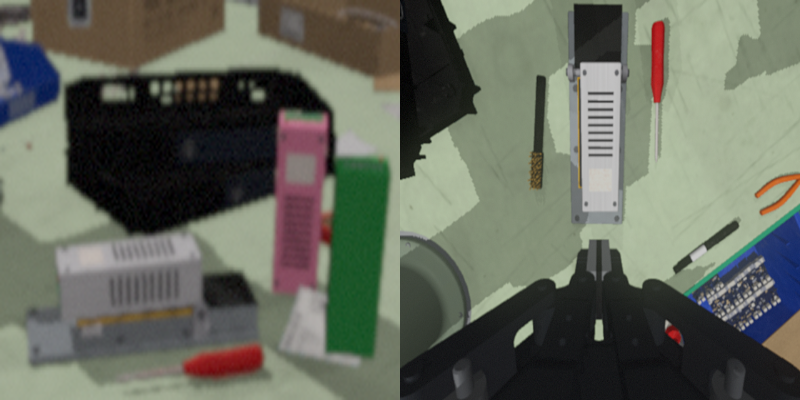

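The module (60–200, 235–325 in the left half) lies flat on the lowered plate, straight on the stand. The hand is clear and the bystanders haven't moved.

```bash
python3 -c "
from bench import bot
print(bot.sign_off())"
```

```text
the job is handed in; nothing more can be done
None
```

The module now lies flat on its front with the rest plate down on its stop, the hand is clear, and the job was handed in at about 29 s; a first push passed over the module's top without moving it, because the shut fingers end 35 mm short of the reported TCP.

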